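# Press a glaze sample block flush into a sloping sample board

## Task

Put the loose green glaze block into the empty middle bay of the sloping sample board, glazed face out: set it in the bay so that it stands proud on the raised lift plate, let go, then press it down until its face is flush with the board. Leave the yellow block, the bottles and the paint pot where they are.

Things in the scene. Friction and masses are not known exactly. Their poses are not given: they have to be found in the camera images.
- green_block_center (a point): Block 60 x 40 x 24 mm (x, y, z), about 120 g, pale plaster body with a glossy green glazed upper face; lies flat on the table, glaze up. The point is its centre, half-way up (12 mm); x along its 60 mm length, y across its 40 mm width, z out of the glazed face. This is the block to fit. Grasp it across its 40 mm width, by its upper 10 mm or so, as its lower 12 mm enter the bay.
- yellow_block_center (a point): Block 60 x 40 x 24 mm (x, y, z), about 120 g, pale plaster body with a glossy yellow glazed upper face; lies flat on the table, glaze up. The point is its centre, half-way up (12 mm); x along its 60 mm length, y across its 40 mm width, z out of the glazed face. A bystander, to be left alone. Its place may be swapped with the green block's.
- sample_board: Pale wooden sample board, 116 (x) x 188 (y) x 36 mm, fixed on a wooden stand, sloping 30 degrees, low edge towards the robot. Origin: centre of the mouth of the empty middle bay, in the face's plane, 82 mm above the table; z square out of the face (up and back to the robot), x up the slope, y level along the bays. Left and right bays are filled flush (white and blue, fixed): the face is flat.
- bay_mouth (a point): Same point and axes as the board's origin: centre of the empty bay's mouth. The bay takes the block with its length along x, either way round: 63 mm (x) by 43 mm (y), so 1.5 mm of play on each side, and a 2 mm chamfer round the mouth. Its floor is the lift plate.
- lift_plate (a joint): Black plate, the floor of the empty bay; slides square to the face. 0 m = raised, where it starts: its top 12 mm below the face, so a block set on it stands 12 mm proud. 0.012 m = down at its stop, its top 24 mm below the face, the block flush. Friction alone holds it (about 7 N to move it); it stays where it is pushed.
- amber_bottle: Slim spray bottle with a white pump top, 37 mm across and 139 mm tall, with amber liquid, standing upright. Origin: centre of its underside. A bystander, to be left alone.
- teal_bottle: Slim spray bottle with a white pump top, 37 mm across and 139 mm tall, with teal liquid, standing upright. Origin: centre of its underside. A bystander, to be left alone.
- paint_pot: Orange paint pot with a cream band and a white lid, 56 mm across and 55 mm tall, between the robot and the board. Origin: centre of its underside. A bystander, to be left alone.
There are look-alikes about, which are no part of the job. What is shaped like the part that bears green_block_center but grey is not meant.

How it is judged:
By the outcome, as a careful person would: the job done as asked, in the order asked, and still so for the second after the job is handed in, with the robot touching nothing.
It also fails if it takes over 51 s, if anything falls off the work surface, if the arm or the gripper's body presses on something with over 40 N, if the wrist force passes 120 N, or if a joint passes its speed limit or range.

## Robot

A 6-joint arm with a two-finger parallel gripper is mounted at the origin on the work surface; the furniture and walls round the work are solid. World frame = base frame: x ahead of the robot, y to its left, z up, the work surface at z = 0. Lengths are in m, angles in rad, forces in N, time in s.
With the tool pointing down it reaches from about 0.325 to 0.9 m from the base axis. Payload 6.1 kg.
Tool frame: the origin (TCP) lies at the very end of the fingers, on their centre line; the grasp point (between the pads) lies 19 mm behind it (env.pinch_z is the distance from the TCP to the grasp point, in m); y points along the fingers, x is the direction in which the jaws open and shut, and the axes are right-handed (so a half turn about y gives the same grasp; the last joint's range is limited). The gripper opens to 87 mm and grips with 3 to 60 N. Pads are 19 mm wide; open, the fingers measure 117 mm over their backs; the gripper's body (75 mm by 190 mm) begins 51 mm behind the grasp point.
Start: joints at [1.03, 0.22, 1.526, -0, 1.395, -0.126], TCP at [0.252, 0.572, 0.223] pointing down, gripper open.
Joint ranges: [-2.98, 2.98], [-0.91, 2.08], [0.09, 2.57], [-1.24, 4.39], [0.2, 2.65], [-2.68, 2.68]. Speed limits (rad/s): [2.57, 2.57, 3.01, 3.14, 3.14, 3.14].

## Interface

Orientations are given as a rotation vector (axis times angle).
In Python, from bench import monitor, read_camera, camera_params, env gives the robot as it stands. The module is installed in compiled form; this text tells all that it offers.
- The arm moves only by the tool servo_tool, never from a script. Its argument "rows" is a list of rows, each a list of 7 numbers: the shift along the tool's x, y, z in m, then the turn, a rotation vector about the tool's x, y, z in rad, then the closure, from 0 (fully open) to 1 (shut). A call has exactly 8 rows; each row shifts and turns the commanded pose from where the row before left it, along the tool's axes as they then stand; what a row does not reach is not made up. A row lasts 1/12 s, in which the tool goes at most 41.7 mm and 7.16 degrees, less where a joint would pass 70% of its speed; a pose out of reach is approached as far as the arm can. A call is refused whole if a number of a shift passes 0.0417 or a number of a turn 0.125, either way. A call with a gripper value outside its range is refused whole. The fingers move at their own pace and stop on an object; "force" is the grip in N (left out, the last holds). Time passes only in rows, so rows that do not move let the fingers close, or fill a call up. It gives the time, the measured TCP pose, the force and the opening at its end, in the units of the state.
- monitor.get_obs(): the state, without advancing time (a new reading comes with each control period).
- read_camera(name): name is "scene" or "side" or "wrist"; returns (picture, depth): 420x560x3 uint8, red, green, blue; 420x560 float32, m along the optical axis (not along the pixel's ray), 0 where there is no reading.
- camera_params(name): a dict with "mtx" (3x3 intrinsics, pixels), "R" (3x3) and "t" (3): a world point X has camera coordinates R X + t; the wrist camera has in their place "T_tool_cam" (4x4, takes a point from camera to tool coordinates, whose origin is the TCP and whose axes are the tool frame's). Camera axes: x right, y down, z forward; pixel columns grow to the right and rows downward; lengths in m; the calibration is good to about 2 mm. A picture is of the moment at which its call begins: read the wrist's pose just before it. camera_params takes no time and is no camera call.
- env.finish_job(): hands the job in, once; it reports no verdict.
The state is a dict: "time_s": time; "q": joint angles; "joint_velocities": joint speeds; "effort": joint torques, N m; "position": TCP position; "tcp_rot": TCP orientation; "ft_force": force on the tool from outside, world axes, zero at the start; "torque": the same for the moment, N m; "grip_width": finger opening in m.
Only numpy, scipy, OpenCV 4.12 (cv2) and the standard library are available. Lean on these libraries where they do the work, as an engineer would, in place of code of your own. Each camera call takes 0.05 s, during which the arm holds its last target. There are 200 camera calls.

## Working session

There is one attempt and no reset: what is moved stays moved. The work goes in short steps, Python scripts to look and compute and a tool call to move; the robot and the scene stay as the last step left them, time stands still between calls to the robot, and variables do not carry over. Pictures are saved under pics/ and viewed, on a budget of 10 in all, crops included, one or two more only if the job needs it, and the job is handed in when it is done.

Besides the shell and the picture viewer there is one more tool, called after "Emit:" by a JSON object that holds its "fn" and its "kwargs". servo_tool: Moves the arm, as the interface text tells. Its arguments: {"type":"object","properties":{"rows":{"type":"array","items":{"type":"array","items":{"type":"number"}}},"force":{"type":"number"}},"required":["rows"]}

```bash
mkdir -p pics; python3 - <<'E'
from bench import monitor, read_camera, camera_params, env
import cv2, numpy as np
o=monitor.get_obs(); print(o['time_s'],o['position'],o['tcp_rot'],o['grip_width'],env.pinch_z)
for n in ('scene','side'):
    im,d=read_camera(n); cv2.imwrite(f'pics/{n}0.png',im[:,:,::-1]); np.savez(f'{n}0.npz',im=im,d=d)
    p=camera_params(n); print(n,p)
print(camera_params('wrist'))
E
```

```text
0.0 [0.25153712 0.57144845 0.22142017] [-1.37822887 -0.89707746  0.90003594] 0.08700410121350029 0.0187
scene {'mtx': array([[429.22568471,   0.        , 274.67732436],
       [  0.        , 429.22568471, 203.50808837],
       [  0.        ,   0.        ,   1.        ]]), 'R': array([[ 0.49836514, -0.86696357, -0.00252338],
       [-0.51534528, -0.2938979 , -0.80501134],
       [ 0.69717389,  0.40249   , -0.59325405]]), 't': array([-0.23529013,  0.3285285 ,  0.82365487])}
side {'mtx': array([[512.16264825,   0.        , 283.11137197],
       [  0.        , 512.16264825, 210.26106841],
       [  0.        ,   0.        ,   1.        ]]), 'R': array([[-9.98264566e-01,  5.88884887e-02,  5.30119810e-05],
       [ 3.77082490e-02,  6.39912782e-01, -7.67521804e-01],
       [-4.52321221e-02, -7.66187821e-01, -6.41022837e-01]]), 't': array([0.45800193, 0.03137829, 1.58377756])}
{'mtx': array([[347.25293477,   0.        , 277.7975357 ],
       [  0.        , 347.25293477, 210.66124734],
       [  0.        ,   0.        ,   1.        ]]), 'T_tool_cam': array([[ 9.99999777e-01,  4.54428875e-04,  4.90044295e-04,
        -5.14546700e-04],
       [-3.62418101e-04, -2.47342616e-01,  9.68928015e-01,
        -1.62681985e-01],
       [ 5.61517706e-04, -9.68927977e-01, -2.47342396e-01,
         6.67852893e-02],
       [ 0.00000000e+00,  0.00000000e+00,  0.00000000e+00,
         1.00000000e+00]])}
```

View pics/scene0.png

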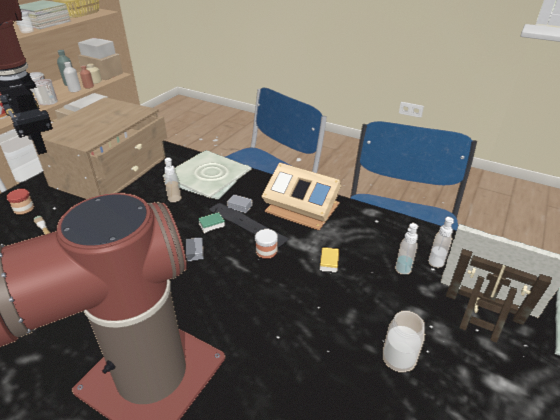

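View pics/side0.png

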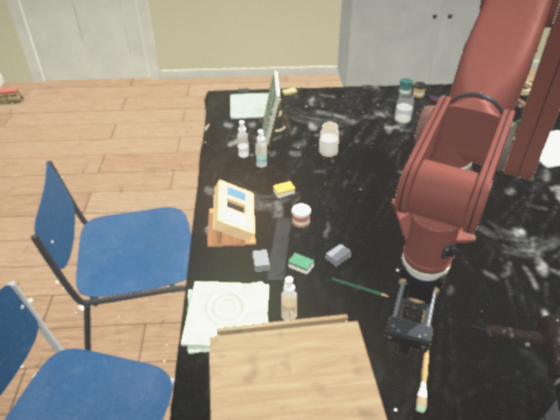

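The green glazed block is at scene (211,222) / side (301,263). The grey look-alikes are at side (261,260) and (338,255), and yellow is at side (284,189). The board's empty dark bay is at scene (302,188), side (235,210).

```bash
cat > h.py <<'E'
import numpy as np, cv2
from bench import monitor, read_camera, camera_params, env
from scipy.spatial.transform import Rotation as Rn
def cam(n,obs=None):
    p=camera_params(n)
    if n=='wrist':
        T=np.array(p['T_tool_cam']); Rt=Rn.from_rotvec(obs['tcp_rot']).as_matrix()
        return p['mtx'],Rt@T[:3,:3],Rt@T[:3,3]+np.array(obs['position'])
    return p['mtx'],p['R'].T,-p['R'].T@p['t']
def rays(c,uv):
    K,A,C=c; uv=np.atleast_2d(uv).astype(float)
    return np.c_[(uv-K[:2,2])/[K[0,0],K[1,1]],np.ones(len(uv))]@A.T
def onplane(c,uv,p0,n):
    r=rays(c,uv); C=c[2]; return C+r*((np.dot(n,p0-C))/(r@n))[:,None]
def deproj(c,uv,d): return c[2]+rays(c,uv)*np.atleast_1d(d)[:,None]
def proj(c,X):
    q=(np.atleast_2d(X)-c[2])@c[1]; q=q@c[0].T; return q[:,:2]/q[:,2:]
E
python3 - <<'E'
from h import *
for n in('scene','side'):
    z=np.load(n+'0.npz'); im,d=z['im'],z['d']; c=cam(n); hsv=cv2.cvtColor(im,cv2.COLOR_RGB2HSV)
    for nm,lo,hi in(('green',(65,90,40),(90,255,255)),('yellow',(22,150,120),(32,255,255)),('blue',(98,110,60),(115,255,255)),('orange',(5,120,120),(14,255,255))):
        m=cv2.inRange(hsv,lo,hi); k,l,s,ce=cv2.connectedComponentsWithStats(m)
        for i in range(1,k):
            if 40<s[i,4]<500:
                v,u=np.where(l==i)
                P=onplane(c,ce[i],np.array([0,0,.024]),np.array([0,0,1.]))[0]
                r=cv2.minAreaRect(onplane(c,np.c_[u,v],np.array([0,0,.024]),np.array([0,0,1.]))[:,:2].astype(np.float32)*1000)
                print(n,nm,ce[i].round(1),s[i,4],'plane',P.round(4),'depth',np.median(deproj(c,np.c_[u,v],d[v,u]),0).round(4),'rect',np.round(r[1]),round(r[2],1))
    # board from depth: cluster points in the z range
    v,u=np.mgrid[0:420,0:560]; u=u.ravel();v=v.ravel(); X=deproj(c,np.c_[u,v],d.ravel()); 
    g=(d.ravel()>0)&(X[:,2]>.025)&(X[:,2]<.14)&(X[:,0]>.4)&(X[:,0]<.95)&(abs(X[:,1])<.4)
    k,l,s,ce=cv2.connectedComponentsWithStats(g.reshape(420,560).astype(np.uint8))
    for i in range(1,k):
        if s[i,4]>60:
            Y=X[(l==i).ravel()]; print(n,'obj',ce[i].round(0),s[i,4],Y.min(0).round(3),Y.max(0).round(3))
s,w=np.load('scene0.npz')['im'],np.load('side0.npz')['im']
a=cv2.resize(s[150:270,170:350],(800,533),interpolation=cv2.INTER_CUBIC)
cv2.imwrite('pics/crop1.png',a[:,:,::-1])
E
```

```text
scene orange [265.3 247.8] 41 plane [ 0.3945 -0.0177  0.024 ] depth [ 0.3826 -0.0239  0.034 ] rect [19. 48.] 29.7
scene obj [171. 180.] 389 [0.444 0.323 0.026] [0.479 0.357 0.14 ]
scene obj [302. 191.] 2884 [ 0.542 -0.104  0.025] [0.661 0.087 0.115]
scene obj [238. 200.] 82 [0.506 0.122 0.025] [0.546 0.18  0.028]
scene obj [212. 218.] 91 [0.4   0.144 0.025] [0.45  0.2   0.029]
scene obj [439. 239.] 303 [ 0.559 -0.4    0.025] [ 0.586 -0.38   0.14 ]
scene obj [408. 248.] 588 [ 0.494 -0.353  0.026] [ 0.526 -0.316  0.14 ]
scene obj [269. 235.] 159 [ 0.4   -0.041  0.027] [0.43  0.013 0.059]
scene obj [329. 256.] 125 [ 0.416 -0.194  0.025] [ 0.475 -0.144  0.028]
side obj [243. 139.] 243 [ 0.561 -0.4    0.026] [ 0.597 -0.371  0.139]
side obj [261. 147.] 270 [ 0.498 -0.35   0.025] [ 0.534 -0.308  0.139]
side obj [233. 212.] 2038 [ 0.546 -0.107  0.026] [0.665 0.091 0.114]
side obj [298. 213.] 167 [ 0.4   -0.042  0.025] [0.431 0.02  0.059]
side obj [289. 298.] 470 [0.447 0.336 0.025] [0.482 0.365 0.139]
```

View pics/crop1.png

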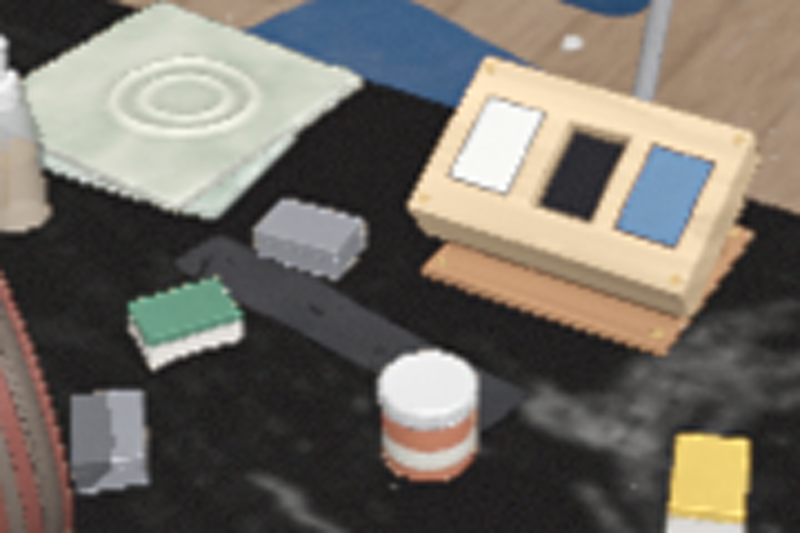

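The crop confirms it: the green block is at crop (187,313), grey ones are at (310,237) and (110,440), and the empty bay with the black plate is at (583,173). Next I loosen the masks for block and board pose.

```bash
python3 - <<'E'
from h import *
for n,b in(('scene',(211,222)),('side',(301,263))):
    z=np.load(n+'0.npz'); im,d=z['im'],z['d']; c=cam(n); hsv=cv2.cvtColor(im,cv2.COLOR_RGB2HSV)
    print(n,im[b[1],b[0]],hsv[b[1],b[0]])
    m=cv2.inRange(hsv,(60,100,30),(95,255,255)); k,l,s,ce=cv2.connectedComponentsWithStats(m)
    i=l[b[1],b[0]]; v,u=np.where(l==i); ez=np.array([0,0,1.])
    P=onplane(c,np.c_[u,v],.024*ez,ez)[:,:2]
    print('green',s[i],P.mean(0).round(4),cv2.minAreaRect((P*1000).astype(np.float32)), 'depth z',np.median(deproj(c,np.c_[u,v],d[v,u]),0).round(4))
    # board plane
    v,u=np.mgrid[0:420,0:560]; uv=np.c_[u.ravel(),v.ravel()]; X=deproj(c,uv,d.ravel())
    nn=np.array([-.5,0,.866]); p0=np.array([.603,-.008,.082])
    g=(abs((X-p0)@nn)<.012)&(abs(X[:,1]-p0[1])<.1)&(abs(X[:,0]-p0[0])<.055)
    g&=d.ravel()>0
    Y=X[g]
    for _ in range(4):
        mu=Y.mean(0); N=np.linalg.svd(Y-mu,full_matrices=False)[2][2]; N*=np.sign(N[2]); e=(Y-mu)@N; Y=Y[abs(e)<max(.0025,2*e.std()*.8)]
    print('plane',N.round(4),mu.round(4),len(Y),'slope',np.degrees(np.arccos(N[2])),'yaw',np.degrees(np.arctan2(-N[1],-N[0])))
    # bay: dark pixels projected on the face
    rgb=im.reshape(-1,3).astype(int); Q=onplane(c,uv,mu,N)
    near=(np.linalg.norm(Q-p0,axis=1)<.12)
    ey=np.cross(N,[1,0,0]);ey-=N*0;ey/=np.linalg.norm(ey);ex=np.cross(ey,N)
    h=hsv.reshape(-1,3)
    for nm,mm in(('bay',near&(rgb.max(1)<80)),('blue',near&(h[:,0]>95)&(h[:,0]<120)&(h[:,1]>90)),('white',near&(h[:,1]<30)&(h[:,2]>190))):
        kk,ll,ss,cc=cv2.connectedComponentsWithStats(mm.reshape(420,560).astype(np.uint8))
        for j in range(1,kk):
            if 60<ss[j,4]<600:
                q=Q[(ll==j).ravel()]; a=np.c_[(q-p0)@ex,(q-p0)@ey]
                print(nm,cc[j].round(1),ss[j,4],q.mean(0).round(4),cv2.minAreaRect((a*1000).astype(np.float32)))
E
```

```text
scene [106 158 133] [ 76  84 158]
green [     0      0    560    420 235200] [0.8031 0.173 ] ((1490.7476806640625, 586.15185546875), (3375.1484375, 4483.7919921875), 29.149734497070312) depth z [ 0.4788 -0.023   0.003 ]
plane [-0.5019 -0.0077  0.8649] [ 0.5968 -0.0125  0.0831] 1662 slope 30.128549426788005 yaw 0.8784978409797229
bay [263.7 188.4] 203 [0.5663 0.0897 0.0663] ((-44.605167388916016, 93.09066772460938), (118.4184341430664, 32.846763610839844), 23.249347686767578)
bay [300.5 189.1] 204 [ 0.5943 -0.0122  0.0816] ((-7.541435241699219, -4.139909744262695), (53.19497299194336, 33.19209289550781), 1.345279574394226)
bay [284.  220.8] 166 [ 0.5056 -0.0095  0.0302] ((-111.54167938232422, 0.5314483642578125), (16.17848014831543, 113.50062561035156), 0.22733472287654877)
blue [273.  166.5] 96 [0.6295 0.0958 0.103 ] ((34.8941650390625, 101.43521881103516), (25.186182022094727, 56.99872589111328), 68.35912322998047)
blue [318.9 193.8] 254 [ 0.5974 -0.0667  0.083 ] ((-3.8345699310302734, -58.579158782958984), (57.21504592895508, 36.46158981323242), 0.8068080544471741)
white [281.5 182.2] 266 [0.5961 0.0489 0.0832] ((-4.938592910766602, 57.22003936767578), (60.45315170288086, 41.55656433105469), 0.3883550763130188)
side [140 211 168] [ 72  86 211]
green [     0      0    560    420 235200] [ 0.4565 -0.2472] ((438.7601318359375, -706.335205078125), (2671.878662109375, 3399.966552734375), 86.63359069824219) depth z [ 0.4833 -0.0155 -0.0006]
plane [-0.498  -0.0065  0.8672] [ 0.5988 -0.0006  0.0824] 1012 slope 29.867833574665717 yaw 0.7519859358419454
```

```bash
python3 - <<'E'
from h import *
ez=np.array([0,0,1.])
for n,b in(('scene',(211,222)),('side',(301,263))):
    z=np.load(n+'0.npz'); im=z['im']; c=cam(n); hsv=cv2.cvtColor(im,cv2.COLOR_RGB2HSV)
    m=cv2.inRange(hsv,(62,60,40),(95,255,255)); k,l,s,ce=cv2.connectedComponentsWithStats(m,connectivity=4)
    i=l[b[1],b[0]]; v,u=np.where(l==i)
    P=onplane(c,np.c_[u,v],.024*ez,ez)[:,:2]
    print('green',i,s[i],P.mean(0).round(4),cv2.minAreaRect((P*1000).astype(np.float32)))
    P=onplane(c,[(240,204),(195,249)] if n=='scene' else [(261,260),(338,255)],.018*ez,ez); print('greys',P.round(3))
o=monitor.get_obs(); print(Rn.from_rotvec(o['tcp_rot']).as_matrix().round(3),o['position'])
E
```

```text
green 1 [198 213  27  15 235] [0.4183 0.1699] ((419.6741027832031, 170.8502960205078), (48.80441665649414, 61.31208419799805), 57.25062561035156)
greys [[0.524 0.145 0.018]
 [0.308 0.138 0.018]]
green 3 [288 253  25  17 238] [0.4205 0.1731] ((420.6499938964844, 172.71969604492188), (42.73381042480469, 59.595176696777344), 56.76631546020508)
greys [[0.53  0.158 0.018]
 [0.313 0.151 0.018]]
[[ 0.403 -0.001 -0.915]
 [ 0.915 -0.002  0.403]
 [-0.002 -1.     0.   ]] [0.25159885 0.57150652 0.2215438 ]
```

Emit:
{"fn": "servo_tool", "kwargs": {"rows": [[-0.027,0,-0.0286,0,0,0,0],[-0.027,0,-0.0286,0,0,0,0],[-0.027,0,-0.0286,0,0,0,0],[-0.027,0,-0.0286,0,0,0,0],[-0.027,0,-0.0286,0,0,0,0],[-0.027,0,-0.0286,0,0,0,0],[-0.027,0,-0.0286,0,0,0,0],[-0.027,0,-0.0286,0,0,0,0]], "force": 20}}

```text
time_s: 0.77
position: [0.3743, 0.2803, 0.2223]
tcp_rot: [-1.377, -0.899, 0.899]
ft_force: [1.5, 0.2, 0.0]
grip_width: 0.0869
```

Emit:
{"fn": "servo_tool", "kwargs": {"rows": [[-0.027,0,-0.0286,0,0,0,0.25],[-0.027,0,-0.0286,0,0,0,0.25],[-0.027,0,-0.0286,0,0,0,0.25],[0,0.03,0,0,0.08,0,0.25],[0,0.03,0,0,0.08,0,0.25],[0,0.03,0,0,0,0,0.25],[0,0,0,0,0,0,0.25],[0,0,0,0,0,0,0.25]]}}

```text
time_s: 1.43
position: [0.4184, 0.1729, 0.1311]
tcp_rot: [-1.426, -0.773, 0.78]
ft_force: [-0.3, 0.9, 0.4]
grip_width: 0.0652
```

```bash
cat > look.py <<'E'
from h import *
import sys
o=monitor.get_obs(); im,d=read_camera('wrist'); cv2.imwrite(sys.argv[1],im[:,:,::-1]); np.savez('w.npz',im=im,d=d)
print(o['time_s'],np.round(o['position'],4),o['grip_width'],np.round(o['ft_force'],1)); R=Rn.from_rotvec(o['tcp_rot']).as_matrix();print(R.round(3))
c=cam('wrist',o); ez=np.array([0,0,1.]); hsv=cv2.cvtColor(im,cv2.COLOR_RGB2HSV)
m=cv2.inRange(hsv,(62,60,40),(95,255,255)); k,l,s,ce=cv2.connectedComponentsWithStats(m,connectivity=4)
i=1+np.argmax(s[1:,4]); cn=cv2.findContours((l==i).astype(np.uint8),cv2.RETR_EXTERNAL,cv2.CHAIN_APPROX_NONE)[0][0][:,0]
P=onplane(c,cn,.024*ez,ez)[:,:2]; print('px',ce[i],s[i],cv2.minAreaRect((P*1000).astype(np.float32)))
r=cv2.minAreaRect((P*1000).astype(np.float32)); D=np.r_[np.array(r[0])/1000,.012]-o['position']; print('in tool',(R.T@D).round(4),'jaw ang',np.degrees(np.arctan2(R[1,0],R[0,0])))
E
python3 look.py pics/w1.png
```

```text
1.4333 [0.4184 0.1729 0.1311] 0.06519320378875657 [-0.3  0.9  0.4]
[[ 0.543 -0.005 -0.839]
 [ 0.839 -0.001  0.543]
 [-0.003 -1.     0.003]]
px [277.72156755 210.79556043] [ 253  175   51   74 3649] ((420.6976318359375, 170.56553649902344), (40.17483901977539, 60.486427307128906), 56.88438034057617)
in tool [-0.0004  0.1191 -0.0036] jaw ang 57.08258589084215
```

View pics/w1.png

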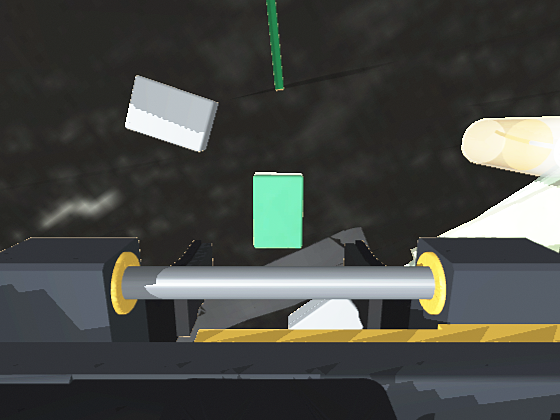

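The wrist view shows the green block at (278,211), aligned with the jaws and 3.6 mm off along z. I'll descend and grip.

Emit:
{"fn": "servo_tool", "kwargs": {"rows": [[0,0.02,-0.0035,0,0,0,0.25],[0,0.025,0,0,0,0,0.25],[0,0.025,0,0,0,0,0.25],[0,0.025,0,0,0,0,0.25],[0,0.015,0,0,0,0,0.25],[0,0.0075,0,0,0,0,0.25],[0,0,0,0,0,0,0.25],[0,0,0,0,0,0,0.25]]}}

```text
time_s: 2.15
position: [0.4245, 0.172, 0.0167]
tcp_rot: [-1.428, -0.779, 0.775]
ft_force: [0.7, -0.4, 0.1]
grip_width: 0.0656
```

Emit:
{"fn": "servo_tool", "kwargs": {"rows": [[0,0,0,0,0,0,0.6],[0,0,0,0,0,0,0.7],[0,0,0,0,0,0,0.7],[0,0,0,0,0,0,0.7],[0,0,0,0,0,0,0.7],[0,0,0,0,0,0,0.7],[0,0,0,0,0,0,0.7],[0,0,0,0,0,0,0.7]], "force": 25}}

```text
time_s: 2.82
position: [0.4233, 0.1715, 0.0155]
tcp_rot: [-1.428, -0.777, 0.776]
ft_force: [-1.7, -1.1, 6.9]
grip_width: 0.0396
```

Emit:
{"fn": "servo_tool", "kwargs": {"rows": [[0,-0.015,0,0,0,0,0.7],[0,-0.03,0,0,0,0,0.7],[0,-0.03,0,0,0,0,0.7],[0,-0.03,0,0,0,0,0.7],[0,-0.03,0,0,-0.118,0,0.7],[0,0,0,0,-0.118,0,0.7],[0,0,0,0,-0.118,0,0.7],[0,0,0,0,-0.118,0,0.7]]}}

```text
time_s: 3.48
position: [0.4233, 0.1716, 0.1505]
tcp_rot: [-1.254, -1.138, 1.137]
ft_force: [-0.4, 0.5, -2.4]
grip_width: 0.0394
```

```bash
python3 look.py pics/w2.png; python3 - <<'E'
from h import *
o=monitor.get_obs(); T=Rn.from_rotvec(o['tcp_rot']).as_matrix()
a=np.radians(.8); N=np.array([-.5*np.cos(a),-.5*np.sin(a),.866]); ey=np.array([-np.sin(a),np.cos(a),0]); ex=np.cross(ey,N)
Rt=np.c_[ey,-N,-ex]; print(np.linalg.det(Rt))
p=np.array([.597,-.009,.0825])+.07*N
print('target',p,'in tool',T.T@(p-o['position']),'rot',Rn.from_matrix(T.T@Rt).as_rotvec(), Rn.from_matrix(T.T@Rt).as_euler('YXZ'))
E
```

```text
3.4833 [0.4233 0.1716 0.1505] 0.039373747471116494 [-0.4  0.5 -2.4]
[[ 0.097  0.001 -0.995]
 [ 0.995  0.     0.097]
 [ 0.    -1.    -0.001]]
px [277.7254833  231.86362039] [ 235  199   87   67 5690] ((450.0849914550781, 168.55178833007812), (74.70722198486328, 60.49715805053711), 84.45934295654297)
in tool [-0.0005  0.1385 -0.0269] jaw ang 84.44357703285006
0.9999560000000001
target [ 0.56200341 -0.00948868  0.14312   ] in tool [-0.167732    0.00687748 -0.15479805] rot [-0.52305629 -0.10153219 -0.02716877] [-1.03927199e-01 -5.23530127e-01  3.63750928e-05]
```

View pics/w2.png

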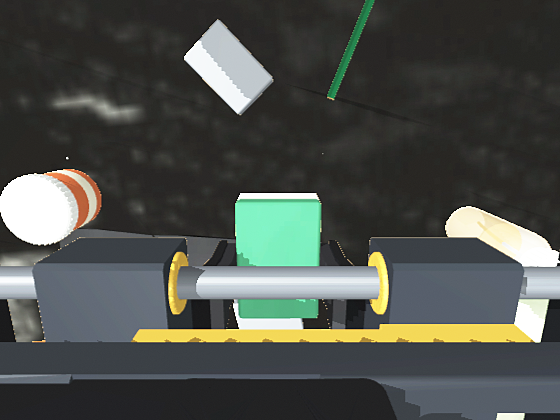

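Emit:
{"fn": "servo_tool", "kwargs": {"rows": [[-0.028,0,-0.0258,0,0,0,0.7],[-0.028,0,-0.0258,0,0,0,0.7],[-0.028,0,-0.0258,0,0,0,0.7],[-0.028,0,-0.0258,0,0,0,0.7],[-0.028,0,-0.0258,0,0,0,0.7],[-0.028,0,-0.0258,0,0,0,0.7],[0,0,0,0,-0.104,0,0.7],[0,0,0,-0.1,0,0,0.7]]}}

```text
time_s: 4.2
position: [0.5623, -0.0141, 0.1482]
tcp_rot: [-1.281, -1.281, 1.161]
ft_force: [-1.7, 0.8, -1.2]
grip_width: 0.0393
```

Emit:
{"fn": "servo_tool", "kwargs": {"rows": [[0,0,0,-0.106,0,0,0.7],[0,0,0,-0.106,0,0,0.7],[0,0,0,-0.106,0,0,0.7],[0,0,0,-0.106,0,0,0.7],[0,0,0,0,0,0,0.7],[0,0,0,0,0,0,0.7],[0,0,0,0,0,0,0.7],[0,0,0,0,0,0,0.7]]}}

```text
time_s: 4.87
position: [0.5622, -0.012, 0.1524]
tcp_rot: [-1.585, -1.585, 0.914]
ft_force: [-0.3, 0.2, -0.5]
grip_width: 0.0392
```

```bash
cat > look2.py <<'E'
from h import *
import sys
o=monitor.get_obs(); im,d=read_camera('wrist'); cv2.imwrite(sys.argv[1],im[:,:,::-1]); np.savez('w.npz',im=im,d=d,p=o['position'],r=o['tcp_rot'])
T=Rn.from_rotvec(o['tcp_rot']).as_matrix(); pos=np.array(o['position'])
a=np.radians(.8); N=np.array([-.5*np.cos(a),-.5*np.sin(a),.866]); ey=np.array([-np.sin(a),np.cos(a),0]); ex=np.cross(ey,N)
Rt=np.c_[ey,-N,-ex]; p0=np.array([.597,-.009,.0825])
print(o['time_s'],pos.round(4),'board coords of TCP',((pos-p0)@np.c_[ex,ey,N]).round(4),'roterr',Rn.from_matrix(T.T@Rt).as_rotvec().round(4),np.round(o['ft_force'],1),o['grip_width'])
c=cam('wrist',o); hsv=cv2.cvtColor(im,cv2.COLOR_RGB2HSV)
m=cv2.inRange(hsv,(62,60,40),(95,255,255)); k,l,s,ce=cv2.connectedComponentsWithStats(m)
m=np.zeros_like(m)
for i in range(1,k):
    if s[i,4]>400 and 230<ce[i,0]<330 and s[i,1]>150: m[l==i]=1; print(s[i])
v,u=np.where(m); q=pos+T@np.array([0,-.0085,0]); Q=(onplane(c,np.c_[u,v],q,T[:,1])-pos)@T
print('block face in tool: x',np.percentile(Q[:,0],[1,99]).round(4),'z',Q[:,2].min().round(4),Q[:,2].max().round(4))
print(cv2.minAreaRect((Q[:,[0,2]]*1000).astype(np.float32)))
E
python3 look2.py pics/w3.png
```

```text
4.8667 [ 0.5622 -0.012   0.1524] board coords of TCP [ 0.0048 -0.0025  0.078 ] roterr [ 0.002  -0.0113 -0.007 ] [-0.3  0.2 -0.5] 0.039176956268368555
[ 235  199   86   67 5624]
[ 238  299   80   19 1504]
block face in tool: x [-0.0197  0.0187] z -0.0271 0.0329
((-0.5176677703857422, 2.9098567962646484), (39.665470123291016, 59.98259735107422), 0.007919663563370705)
```

View pics/w3.png

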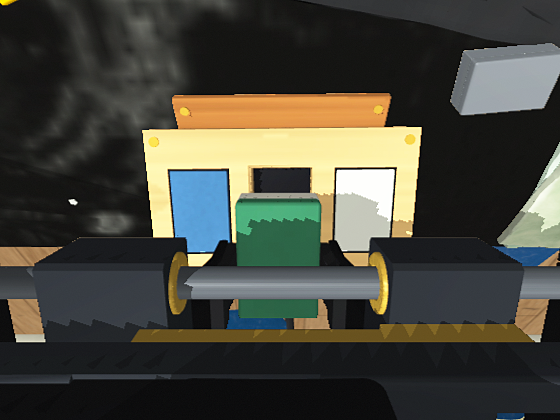

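Block in hand reads 39.7×60 mm, centred 2.9 mm towards the tool's +z. The bay mouth's low edge shows at (281,167) between blue (200,210) and white (363,210). Now I measure the board in this view.

```bash
python3 - <<'E'
from h import *
z=np.load('w.npz'); im=z['im']; o={'position':z['p'],'tcp_rot':z['r']}; c=cam('wrist',o)
a=np.radians(.8); N=np.array([-.5*np.cos(a),-.5*np.sin(a),.866]); ey=np.array([-np.sin(a),np.cos(a),0]); ex=np.cross(ey,N); p0=np.array([.597,-.009,.0825])
B=lambda uv:((onplane(c,uv,p0,N)-p0)@np.c_[ex,ey]*1000).round(1)
g=im.astype(int)
def edges(line,pts,thr=40):
    dif=np.abs(np.diff(line,axis=0)).sum(1); out=[]
    for i in np.where(dif>thr)[0]: out.append((pts[i]+pts[i+1])/2)
    return out
for v in (180,190):
    print('row',v,[(e[0],*B(e)[0]) for e in edges(g[v,130:440],np.array([(u,v) for u in range(130,440)]),60)])
for u in (185,215,265,281,297,345,362):
    print('col',u,[(e[1],*B(e)[0]) for e in edges(g[110:200,u],np.array([(u,v) for v in range(110,200)]),60)])
d=z['d']; pts=[(u,v) for u in list(range(155,235,4))+list(range(325,405,4)) for v in range(140,235,4)]
X=deproj(c,pts,[d[v,u] for u,v in pts]); mu=X.mean(0); n=np.linalg.svd(X-mu)[2][2]; n*=np.sign(n[2]); print('plane',n.round(4),'off mm',((X-p0)@N*1000).mean().round(2),np.std((X-mu)@n), 'at p0',(mu-p0)@n*1000/(N@n))
E
```

```text
row 180 [(np.float64(146.5), np.float64(-23.5), np.float64(-95.3)), (np.float64(147.5), np.float64(-23.5), np.float64(-94.6)), (np.float64(167.5), np.float64(-23.3), np.float64(-80.5)), (np.float64(168.5), np.float64(-23.3), np.float64(-79.8)), (np.float64(169.5), np.float64(-23.3), np.float64(-79.1)), (np.float64(170.5), np.float64(-23.3), np.float64(-78.4)), (np.float64(225.5), np.float64(-22.9), np.float64(-39.8)), (np.float64(226.5), np.float64(-22.9), np.float64(-39.1)), (np.float64(227.5), np.float64(-22.9), np.float64(-38.4)), (np.float64(228.5), np.float64(-22.9), np.float64(-37.7)), (np.float64(229.5), np.float64(-22.9), np.float64(-37.0)), (np.float64(247.5), np.float64(-22.8), np.float64(-24.4)), (np.float64(248.5), np.float64(-22.8), np.float64(-23.7)), (np.float64(249.5), np.float64(-22.8), np.float64(-23.0)), (np.float64(250.5), np.float64(-22.8), np.float64(-22.3)), (np.float64(251.5), np.float64(-22.8), np.float64(-21.6)), (np.float64(252.5), np.float64(-22.8), np.float64(-20.9)), (np.float64(253.5), np.float64(-22.7), np.float64(-20.2)), (np.float64(309.5), np.float6
[... 4506 characters left out ...]
0.9), np.float64(43.3)), (np.float64(168.5), np.float64(-30.2), np.float64(43.4)), (np.float64(169.5), np.float64(-29.5), np.float64(43.4)), (np.float64(192.5), np.float64(-13.2), np.float64(44.0))]
col 362 [(np.float64(127.5), np.float64(-57.7), np.float64(53.7)), (np.float64(166.5), np.float64(-31.4), np.float64(55.0)), (np.float64(167.5), np.float64(-30.7), np.float64(55.1)), (np.float64(168.5), np.float64(-30.0), np.float64(55.1)), (np.float64(169.5), np.float64(-29.3), np.float64(55.1)), (np.float64(195.5), np.float64(-11.0), np.float64(56.0)), (np.float64(196.5), np.float64(-10.2), np.float64(56.1))]
plane [0.5487 0.0014 0.836 ] off mm 2.79 0.01877706296897276 at p0 -33.894308351371166
```

Board is centred at (0, −1.0) mm in my board frame, with yaw about 0.5°. I'll correct the block offset and descend to hover.

Emit:
{"fn": "servo_tool", "kwargs": {"rows": [[0.002,0.01,0.002,0,-0.006,-0.007,0.7],[0,0.02,0,0,0,0,0.7],[0,0.015,0,0,0,0,0.7],[0,0.008,0,0,0,0,0.7],[0,0,0,0,0,0,0.7],[0,0,0,0,0,0,0.7],[0,0,0,0,0,0,0.7],[0,0,0,0,0,0,0.7]]}}

```text
time_s: 5.58
position: [0.5852, -0.0093, 0.1043]
tcp_rot: [-1.576, -1.595, 0.916]
ft_force: [-0.5, 0.5, -0.9]
grip_width: 0.0392
```

```bash
python3 look2.py pics/w4.png
```

```text
5.5833 [ 0.5852 -0.0093  0.1043] board coords of TCP [ 0.0007 -0.0001  0.0248] roterr [ 0.0018 -0.0048  0.0003] [-0.5  0.5 -0.9] 0.03918244692630523
[ 235  199   86   67 5631]
[ 238  299   80   19 1498]
block face in tool: x [-0.0197  0.0187] z -0.0271 0.0329
((-0.4952354431152344, 2.9118728637695312), (39.53193664550781, 59.98428726196289), 0.008238420821726322)
```

View pics/w4.png

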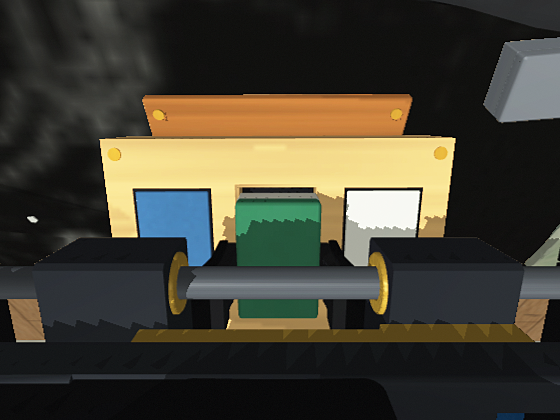

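```bash
python3 - <<'E'
from h import *
z=np.load('w.npz'); im=z['im'].astype(int); o={'position':z['p'],'tcp_rot':z['r']}; c=cam('wrist',o)
a=np.radians(.5); N=np.array([-.5*np.cos(a),-.5*np.sin(a),.866]); ey=np.array([-np.sin(a),np.cos(a),0]); ex=np.cross(ey,N); p0=np.array([.597,-.009,.0825])
B=lambda uv:((onplane(c,uv,p0,N)-p0)@np.c_[ex,ey]*1000).round(1)[0]
def sh(l,P):
    dif=np.abs(np.diff(l,axis=0)).sum(1)
    print([tuple(B((np.array(P[i])+P[i+1])/2)) for i in np.where(dif>70)[0]])
for u in (150,200,262,278,300,360,410): print(u,end=' '); sh(im[120:200,u],[(u,v) for v in range(120,200)])
for v in (195,205): sh(im[v,90:470],[(u,v) for u in range(90,470)])
E
```

```text
150 [(np.float64(-65.3), np.float64(-67.4)), (np.float64(-64.3), np.float64(-67.5)), (np.float64(-62.7), np.float64(-67.6)), (np.float64(-62.2), np.float64(-67.7)), (np.float64(-59.1), np.float64(-67.9)), (np.float64(-58.1), np.float64(-68.0)), (np.float64(-57.6), np.float64(-68.1)), (np.float64(-31.3), np.float64(-70.5)), (np.float64(-30.8), np.float64(-70.5)), (np.float64(-29.7), np.float64(-70.6)), (np.float64(-29.1), np.float64(-70.7))]
200 [(np.float64(-59.1), np.float64(-41.6)), (np.float64(-57.6), np.float64(-41.7)), (np.float64(-31.3), np.float64(-43.2)), (np.float64(-30.8), np.float64(-43.2)), (np.float64(-29.7), np.float64(-43.3)), (np.float64(-29.1), np.float64(-43.3))]
262 [(np.float64(-58.1), np.float64(-9.0)), (np.float64(-57.6), np.float64(-9.0)), (np.float64(-33.5), np.float64(-9.2)), (np.float64(-32.4), np.float64(-9.3)), (np.float64(-31.9), np.float64(-9.3)), (np.float64(-31.3), np.float64(-9.3)), (np.float64(-28.5), np.float64(-9.3)), (np.float64(-25.7), np.float64(-9.3)), (np.float64(-25.1), np.float64(-9.3))]
278 [(np.float64(-58.1), np.float64(-0.5)), (np.float6
[... 2057 characters left out ...]
at64(-21.5), np.float64(-78.9)), (np.float64(-21.5), np.float64(-39.6)), (np.float64(-21.5), np.float64(-39.0)), (np.float64(-21.5), np.float64(-37.4)), (np.float64(-21.5), np.float64(-24.6)), (np.float64(-21.5), np.float64(-24.1)), (np.float64(-21.4), np.float64(23.1)), (np.float64(-21.4), np.float64(23.6)), (np.float64(-21.4), np.float64(35.3)), (np.float64(-21.4), np.float64(35.8)), (np.float64(-21.4), np.float64(36.9)), (np.float64(-21.4), np.float64(37.5)), (np.float64(-21.4), np.float64(38.6)), (np.float64(-21.4), np.float64(76.9)), (np.float64(-21.4), np.float64(77.5)), (np.float64(-21.4), np.float64(78.6)), (np.float64(-21.4), np.float64(93.1)), (np.float64(-21.4), np.float64(93.6))]
```

Emit:
{"fn": "servo_tool", "kwargs": {"rows": [[-0.0003,0.002,-0.0022,0,0,0,0.7],[0,0.004,0,0,0,0,0.7],[0,0,0,0,0,0,0.7],[0,0,0,0,0,0,0.7],[0,0,0,0,0,0,0.7],[0,0,0,0,0,0,0.7],[0,0,0,0,0,0,0.7],[0,0,0,0,0,0,0.7]]}}

```text
time_s: 6.3
position: [0.5895, -0.0094, 0.0991]
tcp_rot: [-1.575, -1.594, 0.916]
ft_force: [0.4, -0.7, -0.8]
grip_width: 0.0396
```

```bash
cat > st.py <<'E'
from h import *
o=monitor.get_obs(); T=Rn.from_rotvec(o['tcp_rot']).as_matrix(); pos=np.array(o['position'])
a=np.radians(.5); N=np.array([-.5*np.cos(a),-.5*np.sin(a),.866]); ey=np.array([-np.sin(a),np.cos(a),0]); ex=np.cross(ey,N); E=np.c_[ex,ey,N]
p0=np.array([.597,-.0098,.0825]); Rt=np.c_[ey,-N,-ex]
b=(pos-p0)@E; print(o['time_s'],'TCP board mm',(b*1000).round(2),'block centre',((b+[-.0029,-.0005,0])*1000).round(2)[:2],'bottom',round(b[2]*1000-15.5,2),'F board',(np.array(o['ft_force'])@E).round(1),'roterr',Rn.from_matrix(T.T@Rt).as_rotvec().round(4),'w',o['grip_width'])
E
python3 st.py
```

```text
6.3 TCP board mm [ 1.77  0.46 18.13] block centre [-1.13 -0.04] bottom 2.63 F board [-0.1 -0.7 -0.9] roterr [ 0.0004 -0.0005  0.0032] w 0.03964595101146475
```

Emit:
{"fn": "servo_tool", "kwargs": {"rows": [[0,0,-0.001,0,0,0,0.7],[0,0.002,0,0,0,0,0.7],[0,0.002,0,0,0,0,0.7],[0,0.002,0,0,0,0,0.7],[0,0,0,0,0,0,0.7],[0,0,0,0,0,0,0.7],[0,0,0,0,0,0,0.7],[0,0,0,0,0,0,0.7]]}}

```text
time_s: 6.97
position: [0.5933, -0.0094, 0.0943]
tcp_rot: [-1.575, -1.594, 0.916]
ft_force: [-1.0, -0.6, -0.8]
grip_width: 0.0397
```

```bash
python3 st.py
```

```text
6.9667 TCP board mm [ 2.75  0.46 12.09] block centre [-0.15 -0.04] bottom -3.41 F board [-1.3 -0.6 -0.1] roterr [ 0.0003 -0.0005  0.0032] w 0.03972106953177962
```

Inside the mouth with no force. I continue down.

Emit:
{"fn": "servo_tool", "kwargs": {"rows": [[0,0.002,0,0,0,0,0.7],[0,0.002,0,0,0,0,0.7],[0,0.002,0,0,0,0,0.7],[0,0.001,0,0,0,0,0.7],[0,0,0,0,0,0,0.7],[0,0,0,0,0,0,0.7],[0,0,0,0,0,0,0.7],[0,0,0,0,0,0,0.7]]}}

```text
time_s: 7.63
position: [0.5969, -0.0093, 0.0884]
tcp_rot: [-1.575, -1.594, 0.916]
ft_force: [0.0, 0.2, -1.4]
grip_width: 0.0396
```

```bash
python3 st.py
```

```text
7.6333 TCP board mm [2.88 0.46 5.15] block centre [-0.02 -0.04] bottom -10.35 F board [-0.6  0.2 -1.2] roterr [ 0.0006 -0.0005  0.0032] w 0.03962249388568899
```

Emit:
{"fn": "servo_tool", "kwargs": {"rows": [[0,0.0005,0,0,0,0,0.7],[0,0.0005,0,0,0,0,0.7],[0,0.0003,0,0,0,0,0.7],[0,0,0,0,0,0,0.7],[0,0,0,0,0,0,0.7],[0,0,0,0,0,0,0.7],[0,0,0,0,0,0,0.7],[0,0,0,0,0,0,0.7]]}}

```text
time_s: 8.3
position: [0.5975, -0.0093, 0.0872]
tcp_rot: [-1.575, -1.594, 0.916]
ft_force: [-0.0, -0.2, -1.1]
grip_width: 0.0398
```

```bash
python3 st.py
```

```text
8.3 TCP board mm [2.77 0.5  3.8 ] block centre [-0.13 -0.  ] bottom -11.7 F board [-0.6 -0.2 -0.9] roterr [ 0.0004 -0.0005  0.0032] w 0.03981172595281964
```

Emit:
{"fn": "servo_tool", "kwargs": {"rows": [[0,0.0004,0,0,0,0,0.7],[0,0,0,0,0,0,0.7],[0,0,0,0,0,0,0.7],[0,0,0,0,0,0,0.7],[0,0,0,0,0,0,0.7],[0,0,0,0,0,0,0.7],[0,0,0,0,0,0,0.7],[0,0,0,0,0,0,0.7]]}}

```text
time_s: 8.97
position: [0.5977, -0.0093, 0.0868]
tcp_rot: [-1.575, -1.594, 0.916]
ft_force: [0.3, 0.1, -1.5]
grip_width: 0.0397
```

```bash
python3 st.py
```

```text
8.9667 TCP board mm [2.78 0.5  3.4 ] block centre [-0.12 -0.  ] bottom -12.1 F board [-0.5  0.1 -1.4] roterr [ 0.0004 -0.0005  0.0032] w 0.03970246436184776
```

Emit:
{"fn": "servo_tool", "kwargs": {"rows": [[0,0.0003,0,0,0,0,0.7],[0,0.0003,0,0,0,0,0.7],[0,0,0,0,0,0,0.7],[0,0,0,0,0,0,0.7],[0,0,0,0,0,0,0.7],[0,0,0,0,0,0,0.7],[0,0,0,0,0,0,0.7],[0,0,0,0,0,0,0.7]]}}

```text
time_s: 9.63
position: [0.598, -0.0093, 0.0864]
tcp_rot: [-1.575, -1.594, 0.916]
ft_force: [-4.4, -0.1, 4.7]
grip_width: 0.0399
```

```bash
python3 st.py
```

```text
9.6333 TCP board mm [2.87 0.5  2.88] block centre [-0.03 -0.  ] bottom -12.62 F board [-1.5 -0.1  6.3] roterr [ 0.0005 -0.0005  0.0032] w 0.039851002145839524
```

Contact at about 6 N with the block seated on the plate. Now I let go and back off.

Emit:
{"fn": "servo_tool", "kwargs": {"rows": [[0,0,0,0,0,0,0.25],[0,0,0,0,0,0,0.25],[0,0,0,0,0,0,0.25],[0,0,0,0,0,0,0.25],[0,-0.01,0,0,0,0,0.25],[0,-0.02,0,0,0,0,0.25],[0,-0.025,0,0,0,0,0.25],[0,-0.02,0,0,0,0,0.25]]}}

```text
time_s: 10.3
position: [0.5599, -0.0099, 0.1519]
tcp_rot: [-1.575, -1.593, 0.917]
ft_force: [0.8, 0.4, 0.7]
grip_width: 0.0649
```

```bash
python3 st.py; python3 look2.py pics/w5.png >/dev/null
```

```text
10.3 TCP board mm [ 2.56  0.26 78.64] block centre [-0.34 -0.24] bottom 63.14 F board [1.  0.4 0.2] roterr [-0.     -0.0006  0.0032] w 0.06490505658952848
```

View pics/w5.png

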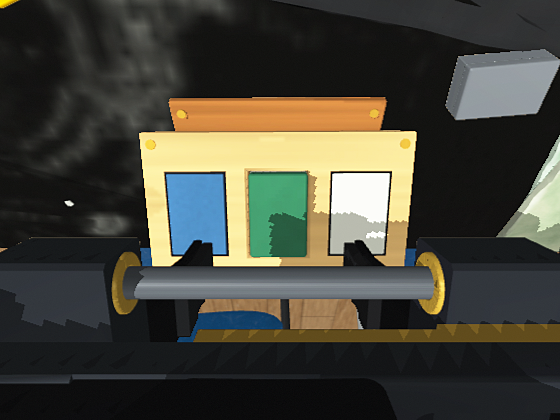

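```bash
cat > flush.py <<'E'
from h import *
z=np.load('w.npz'); d=z['d']; c=cam('wrist',{'position':z['p'],'tcp_rot':z['r']})
a=np.radians(.5); N=np.array([-.5*np.cos(a),-.5*np.sin(a),.866]); ey=np.array([-np.sin(a),np.cos(a),0]); ex=np.cross(ey,N); p0=np.array([.597,-.0098,.0825])
im=z['im']; hsv=cv2.cvtColor(im,cv2.COLOR_RGB2HSV)
for nm,lo,hi in(('green',(62,60,40),(95,255,255)),('blue',(98,90,60),(115,255,255)),('wood',(12,40,120),(28,200,255))):
    m=cv2.inRange(hsv,lo,hi); m[:125]=0; m[262:]=0; m[:,:155]=0; m[:,405:]=0
    if nm=='wood': m[:140]=0
    k,l,s,ce=cv2.connectedComponentsWithStats(m); i=1+np.argmax(s[1:,4]); mm=cv2.erode((l==i).astype(np.uint8),np.ones((3,3)))
    v,u=np.where(mm); b=(deproj(c,np.c_[u,v],d[v,u])-p0)@np.c_[ex,ey,N]*1000
    print(nm,ce[i].round(1),s[i],'height med',np.median(b[:,2]).round(2),'std',b[:,2].std().round(2))
    cn=np.argwhere(l==i)[:,::-1]; h=np.median(b[:,2])/1000; q=(onplane(c,cn,p0+h*N,N)-p0)@np.c_[ex,ey]*1000; print('   rect',cv2.minAreaRect(q.astype(np.float32)))
    if nm=='green':
        A=np.c_[b[:,:2],np.ones(len(b))]; f=np.linalg.lstsq(A,b[:,2],rcond=None)[0]; print('   tilt deg x,y',np.degrees(f[:2]).round(2))
E
python3 flush.py
```

```text
green [277.7 213.7] [ 249  172   59   85 4870] height med 11.75 std 13.12
   rect ((-2.3422088623046875, -0.030162811279296875), (39.38119888305664, 59.485904693603516), 89.95960998535156)
   tilt deg x,y [-8.67 -0.12]
blue [196.6 211. ] [ 166  173   61   82 4257] height med 1.02 std 12.68
   rect ((0.10645103454589844, -57.83553695678711), (59.944095611572266, 40.272132873535156), 0.14829228818416595)
wood [281.5 186.3] [  155   140   250   122 14929] height med -0.08 std 13.34
   rect ((-8.17425537109375, 1.4253616333007812), (185.2847442626953, 88.51594543457031), 89.90182495117188)
```

The block stands about 12 mm proud and level, and is free of the gripper. I'll close the fingers, centre them and come down to just above its face.

Emit:
{"fn": "servo_tool", "kwargs": {"rows": [[-0.0003,0,0.003,0,0,0,1],[0,0,0,0,0,0,1],[0,0,0,0,0,0,1],[0,0.015,0,0,0,0,1],[0,0.02,0,0,0,0,1],[0,0.02,0,0,0,0,1],[0,0.005,0,0,0,0,1],[0,0,0,0,0,0,1]]}}

```text
time_s: 11.02
position: [0.5863, -0.0093, 0.0943]
tcp_rot: [-1.57, -1.59, 0.919]
ft_force: [-0.8, -0.1, 0.5]
grip_width: 0.0196
```

```bash
python3 st.py
```

```text
11.0167 TCP board mm [-3.35  0.64 15.61] block centre [-6.25  0.14] bottom 0.11 F board [-0.4 -0.1  0.9] roterr [-0.0054 -0.001   0.0045] w 0.01957697439586819
```

Emit:
{"fn": "servo_tool", "kwargs": {"rows": [[0,0,0,0,0,0,1],[0,0,0,0,0,0,1],[0,0,0,0,0,0,1],[0,0,0,0,0,0,1],[0,0,0,0,0,0,1],[0,0,0,0,0,0,1],[0,0,0,0,0,0,1],[0,0,0,0,0,0,1]]}}

```text
time_s: 11.68
position: [0.5879, -0.0098, 0.098]
tcp_rot: [-1.575, -1.594, 0.916]
ft_force: [0.3, 0.5, 0.4]
grip_width: 0.0002
```

```bash
python3 st.py
```

```text
11.6833 TCP board mm [-0.07  0.12 17.98] block centre [-2.97 -0.38] bottom 2.48 F board [0.5 0.5 0.2] roterr [ 0.0008 -0.0004  0.0031] w 0.00016427191828808746
```

Emit:
{"fn": "servo_tool", "kwargs": {"rows": [[0,0.002,0,0,0,0,1],[0,0.002,0,0,0,0,1],[0,0.002,0,0,0,0,1],[0,0.002,0,0,0,0,1],[0,0.001,0,0,0,0,1],[0,0.001,0,0,0,0,1],[0,0,0,0,0,0,1],[0,0,0,0,0,0,1]]}}

```text
time_s: 12.35
position: [0.5929, -0.0097, 0.089]
tcp_rot: [-1.575, -1.593, 0.916]
ft_force: [-0.1, 0.6, 0.5]
grip_width: 0.0001
```

```bash
python3 st.py
```

```text
12.35 TCP board mm [-0.3   0.16  7.63] block centre [-3.2  -0.34] bottom -7.87 F board [0.1 0.6 0.5] roterr [ 0.0003 -0.0006  0.0032] w 9.569475163097291e-05
```

Emit:
{"fn": "servo_tool", "kwargs": {"rows": [[0,0.001,0,0,0,0,1],[0,0.001,0,0,0,0,1],[0,0.001,0,0,0,0,1],[0,0.001,0,0,0,0,1],[0,0,0,0,0,0,1],[0,0,0,0,0,0,1],[0,0,0,0,0,0,1],[0,0,0,0,0,0,1]]}}

```text
time_s: 13.02
position: [0.5949, -0.0096, 0.0855]
tcp_rot: [-1.575, -1.594, 0.916]
ft_force: [-0.3, -0.1, 0.3]
grip_width: 0.0008
```

```bash
python3 st.py
```

```text
13.0167 TCP board mm [-0.3   0.2   3.66] block centre [-3.2 -0.3] bottom -11.84 F board [-0.1 -0.1  0.4] roterr [ 0.0004 -0.0006  0.0032] w 0.0008414085357916028
```

```bash
python3 look2.py pics/w6.png >/dev/null; python3 flush.py; python3 - <<'E'
import cv2,numpy as np
from bench import read_camera
a=cv2.imread('pics/w6.png')[100:330,120:440]; b=read_camera('scene')[0][150:230,240:360,::-1]; 
cv2.imwrite('pics/c6.png',np.vstack([cv2.resize(a,(480,300)),cv2.resize(b,(480,300),interpolation=cv2.INTER_CUBIC)]))
E
```

```text
green [278.3 218.5] [ 238  198   82   64 3358] height med 3.6 std 12.1
   rect ((-15.643668174743652, -0.10381698608398438), (39.23347091674805, 32.33550262451172), 89.94292449951172)
   tilt deg x,y [-52.56  -0.2 ]
blue [178.  219.2] [ 155  201   48   37 1708] height med 1.01 std 10.3
   rect ((-20.578659057617188, -49.81957244873047), (23.75531768798828, 18.458240509033203), 89.9177474975586)
wood [279.5 176.6] [  155   142   250    95 16293] height med -0.08 std 10.6
   rect ((-34.67810821533203, 0.5944175720214844), (121.88397979736328, 46.54818344116211), 89.9766616821289)
```

View pics/c6.png

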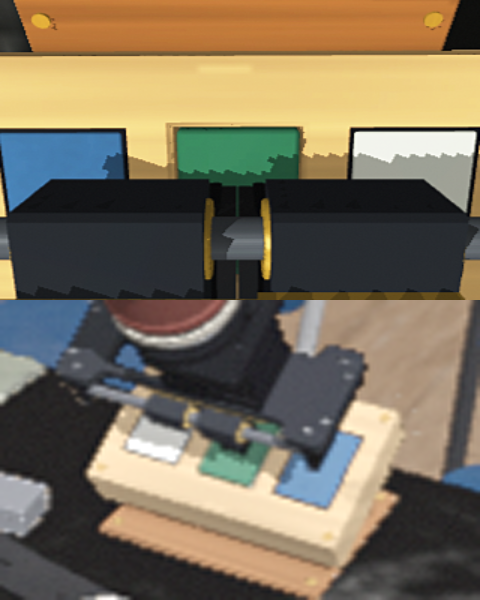

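The block's face is now 3.6 mm above the board, matching the TCP height, so it is going down with the fingers. I continue to the stop.

Emit:
{"fn": "servo_tool", "kwargs": {"rows": [[0,0.001,0,0,0,0,1],[0,0.001,0,0,0,0,1],[0,0.0007,0,0,0,0,1],[0,0.0005,0,0,0,0,1],[0,0.0004,0,0,0,0,1],[0,0,0,0,0,0,1],[0,0,0,0,0,0,1],[0,0,0,0,0,0,1]]}}

```text
time_s: 13.78
position: [0.5967, -0.0096, 0.0825]
tcp_rot: [-1.575, -1.594, 0.916]
ft_force: [-2.9, 0.8, 3.2]
grip_width: 0.0007
```

```bash
python3 st.py
```

```text
13.7833 TCP board mm [-0.28  0.23  0.13] block centre [-3.18 -0.27] bottom -15.37 F board [-0.9  0.8  4.2] roterr [ 0.0003 -0.0005  0.0032] w 0.0007109521958108181
```

Emit:
{"fn": "servo_tool", "kwargs": {"rows": [[0,0.0004,0,0,0,0,1],[0,0.0004,0,0,0,0,1],[0,0,0,0,0,0,1],[0,0,0,0,0,0,1],[0,0,0,0,0,0,1],[0,0,0,0,0,0,1],[0,0,0,0,0,0,1],[0,0,0,0,0,0,1]]}}

```text
time_s: 14.45
position: [0.5969, -0.0095, 0.0822]
tcp_rot: [-1.575, -1.594, 0.917]
ft_force: [-11.2, 0.1, 10.9]
grip_width: 0.0003
```

```bash
python3 st.py
```

```text
14.45 TCP board mm [-0.2   0.27 -0.19] block centre [-3.1  -0.23] bottom -15.69 F board [-4.3  0.2 15. ] roterr [ 0.0001 -0.0002  0.0034] w 0.00031661701175644786
```

15 N with hardly any further travel means the plate is at its stop. I retract and check.

Emit:
{"fn": "servo_tool", "kwargs": {"rows": [[0,-0.005,0,0,0,0,1],[0,-0.015,0,0,0,0,1],[0,-0.025,0,0,0,0,1],[0,-0.025,0,0,0,0,0.5],[0,-0.01,0,0,0,0,0.5],[0,0,0,0,0,0,0.5],[0,0,0,0,0,0,0.5],[0,0,0,0,0,0,0.5]]}}

```text
time_s: 15.12
position: [0.5569, -0.0101, 0.1503]
tcp_rot: [-1.575, -1.593, 0.917]
ft_force: [-0.1, 0.1, 0.0]
grip_width: 0.0262
```

```bash
python3 st.py; python3 look2.py pics/w7.png >/dev/null; python3 flush.py
```

```text
15.1167 TCP board mm [-8.100e-01  1.000e-02  7.878e+01] block centre [-3.71 -0.49] bottom 63.28 F board [-0.1  0.1  0.1] roterr [-0.0003 -0.0007  0.0034] w 0.026211434144517147
green [278.1 214.7] [ 250  176   56   79 4300] height med -0.1 std 13.7
   rect ((-1.8812141418457031, -0.022497177124023438), (58.37298583984375, 39.29011535644531), 0.22916395962238312)
   tilt deg x,y [-10.05  -0.28]
blue [198.8 210.8] [ 167  178   61   81 3705] height med 1.01 std 14.8
   rect ((0.021821975708007812, -57.809104919433594), (59.74599075317383, 40.298160552978516), 0.1553264856338501)
wood [280.6 174.5] [  155   140   250   112 13464] height med -0.06 std 15.05
   rect ((-15.424600601196289, 1.17547607421875), (182.1859130859375, 80.56474304199219), 89.97151947021484)
```

View pics/w7.png

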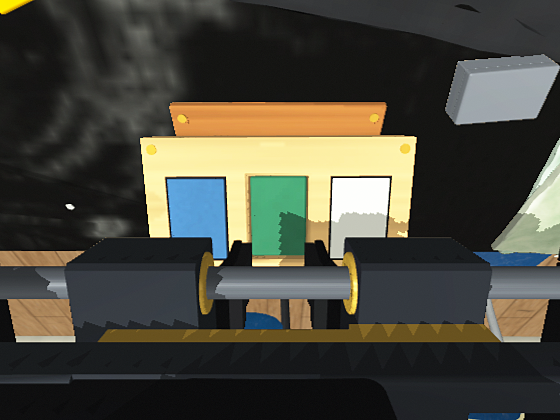

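The green face at (278,215) reads −0.1 mm against −0.06 mm for the wood, so it is flush, and the gripper is clear. I'm handing in.

```bash
python3 -c "
from bench import env; print(env.finish_job())"
```

```text
the job is handed in; nothing more can be done
None
```

The green block is in the middle bay, glaze out and flush with the board. I handed the job in at about 15 s on the robot's clock, with the gripper about 79 mm off the face and touching nothing.

- **Setting it in:** I gripped the block across its 40 mm width and lowered it until it met the lift plate, at about 6 N. After I let go, its face read about 12 mm proud of the board.
- **Pressing it down:** I pushed with the closed fingers until the force rose to about 15 N with almost no further movement, which I took as the plate's stop. Earlier in the press the force read near 0 N even though the block was moving, not the 7 N or so the plate should need. I confirmed from the camera depth that it was going down.
- **Last check:** the block's face read −0.1 mm and the wood −0.06 mm.
- **Readings that disagreed:** the blue insert, meant to be flush, read 1.0 mm high. The tilt fit (about −10° along the slope) was swamped by depth outliers, so the flush result rests on median depths and the level look of the last picture. The block also read about 2 mm off centre along the slope, more than the bay's 1.5 mm play, which I put down to calibration and the gripper hiding part of the block.
- **Bystanders:** I never reached for the yellow block, the bottles or the paint pot, but I did not re-measure their positions at the end.

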